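Lay out the birds' feeding plank

ROBOT

A 6-joint arm with a two-finger parallel gripper is mounted at the origin on the work surface. World frame = base frame: x ahead of the robot, y to its left, z up, the work surface at z = 0. Lengths are in mm, angles in rad, forces in N, time in s.
With the tool pointing down it reaches from about 275 to 1000 mm from the base axis. Payload 8.4 kg.
Tool frame: the origin (TCP) lies on the centre line of the jaws, within the pads' length; the fingertips stand 25 mm ahead of it and the grasp point (between the pads) lies 6 mm ahead of it; z points along the fingers, x is the direction in which the jaws open and shut, and the axes are right-handed (so a half turn about z gives the same grasp; the last joint's range is limited). The gripper opens to 85 mm and grips with 20 to 120 N. Pads are 22 mm wide; open, the fingers measure 114 mm over their backs; the gripper's body (76 mm by 85 mm) begins 54 mm behind the grasp point. The pads swing forward as they close: fully open they stand 13 mm farther back than shut.
Start: joints at [-1.179, 0.353, 1.633, -0, 1.155, -0.002], TCP at [239.812, -577.164, 256.281] pointing down, gripper open.
Joint ranges: [-2.63, 2.63], [-0.92, 2.1], [0.06, 2.66], [-1.3, 4.44], [0, 2.69], [-3.02, 3.02]. Speed limits (rad/s): [2.22, 2.22, 2.79, 3.14, 3.14, 3.14].

INTERFACE

Orientations are given as [roll, pitch, yaw] about the fixed x, y, z axes, in that order (R = Rz(yaw) Ry(pitch) Rx(roll)).
In Python, from rig import r gives the robot as it stands. The module is installed in compiled form; this text tells all that it offers.
- The arm moves only by the tool jog_arm, never from a script. Its argument "deltas" is a list of rows, each an object with "gripper": the gripper command: -1 is fully open, 1 is shut, values between are in proportion; "translation": the shift along the world's x, y, z in units of 10 cm (1.0 is 10 cm), a list of three; "dr": the turn, a rotation vector about the world's x, y, z in units of pi/2 rad (1.0 is pi/2 rad), a list of three. In form: [{"gripper": gripper, "translation": [x, y, z], "dr": [wx, wy, wz]}, ...]. A call has 1 to 12 rows; each row shifts and turns the commanded pose from where the row before left it; what a row does not reach is not made up. A row lasts 1/12 s, in which the tool goes at most 41.7 mm and 7.16 degrees, less where a joint would pass 70% of its speed; a pose out of reach is approached as far as the arm can. A call with a number of a shift or a turn outside -1 to 1 is refused whole. A call with a gripper value outside its range is refused whole. The fingers move at their own pace and stop on an object; "squeeze" is the grip in N (left out, the last holds). Time passes only in rows, so rows that do not move let the fingers close. It gives the time, the measured TCP pose, the force and the opening at its end, in the units of the state.
- r.sense(): the state, without advancing time (a new reading comes with each control period).
- r.grab_frame(name): name is "scene" or "top" or "wrist"; returns the picture (420x560x3 uint8, blue, green, red); there is no depth.
- r.calibration(name): a dict with "mtx" (3x3 intrinsics, pixels), "k1" (the pictures are not rectified: a ray, as slopes to the right and down, at radius r is drawn at 1 + k1 r^2 times it, then the intrinsics apply), "world_from_camera" (4x4, takes a point from camera to world coordinates). Camera axes: x right, y down, z forward; pixel columns grow to the right and rows downward; lengths in mm; the calibration is good to about 2 mm. A picture is of the moment at which its call begins: read the wrist's pose just before it. calibration takes no time and is no camera call; for the wrist camera it gives the pose at the moment of the call.
- r.sign_off(): hands the job in, once; it reports no verdict.
The state is a dict: "clock": time; "qpos": joint angles; "qvel": joint speeds; "joint_efforts": joint torques, N m; "eef_pos": TCP position; "tcp_rot": TCP orientation; "contact_force": force on the tool from outside, world axes, zero at the start; "wrist_torque": the same for the moment, N m; "opening": opening from 0.0 (shut) to 1.0 (fully open).
Only numpy, scipy, OpenCV 4.12 (cv2) and the standard library are available. Lean on these libraries where they do the work, as an engineer would, in place of code of your own. Each camera call takes 0.05 s, during which the arm holds its last target. There are 200 camera calls.

TASK

Set the feeding plank for the birds: stand the upturned clay pot in the middle of the blue tile, and the small white ceramic dish centred on top of that pot as a drinking stand. Stand the steel cup in front of the orange dispenser, centred on the round yellow pad of its foot, and the green tin on the plank midway between the dispenser and the tile, in line with their centres. Everything stands upright and let go at the end; leave the ladle, the nested pair of big pots and the water bottle where they are.

Things in the scene. Friction and masses are not known exactly. Their poses are not given: they have to be found in the camera images.
- clay_pot: Single small terracotta flowerpot standing upside down (closed flat face up, a small dark dot at its middle), loose, about 0.16 kg. 60 mm high; rim collar at the bottom 66 mm across and 16 mm high; above it the body narrows from 57 mm across to 54 mm at the flat top. Origin: centre of its underside, z up.
- dish: Small open white ceramic dish, loose, about 0.09 kg. 30 mm high, 64 mm across at the rim, 60 mm across 8 mm above the underside, flat foot 44 mm across, wall 4 mm. Origin: centre of its underside, z up.
- tin: Closed round green tin with a brass-coloured lid, loose, about 0.15 kg. 72 mm high, 54 mm across (lid 55 mm, the top 12 mm). Origin: centre of its underside, z up.
- cup: Open plain steel cup, loose, about 0.08 kg. 45 mm high, 60 mm across at the rim, 54 mm at the foot, wall 3 mm. Origin: centre of its underside, z up.
- plank: Pine plank across two bricks, fixed: 200 (x) by 420 mm (y), top 53 mm above the work surface. Origin: under its middle, at work surface level; x points away from the robot, y to its left, along the plank. Dispenser and blue tile are fixed on it, centres at plank x = +45 mm, one at y = +135, the other at -135 mm (sides change), so midway between them is x = +45 mm, y = 0.
- dispenser: Orange dispenser with white top, fixed on the plank, turned as it is: hopper 74 (x) by 80 mm (y), 151 mm tall. Its foot, 84 mm wide and 4 mm thick, reaches 138 mm towards the robot and bears a flat yellow pad 64 mm across, centred at x = -100 mm, y = 0, z = 4 mm. Origin: on the hopper's middle axis at the plank's top; x points away from the robot.
- blue_tile: Blue glazed tile 90 by 90 mm, 6 mm thick, fixed flat on the plank. Origin: centre of its underside, at the level of the plank's top, z up.
- ladle: Bystander: aluminium ladle lying loose on the work surface in front of the plank, bowl 72 mm across and 26 mm high, handle 210 mm long. Origin: under the middle of its bowl; the handle runs along its -x.
- pot_pair: Bystander: nested pair of big upright terracotta pots, loose, 112 mm across and 128 mm high. Origin: centre of the underside.
- water_bottle: Bystander: clear bottle with a blue cap, loose, 70 mm across and 190 mm high. Origin: centre of the underside.
There are look-alikes about, which are no part of the job. Leave any purple look-alike of the cup alone.

How it is judged:
By the outcome, as a careful person would: the job done as asked, in the order asked, and still so for the second after the job is handed in, with the robot touching nothing.
It also fails if it takes over 136 s, if anything falls off the work surface, if the arm or the gripper's body presses on something with over 40 N, if the wrist force passes 120 N, or if a joint passes its speed limit or range.

## Working session

There is one attempt and no reset: what is moved stays moved. The work goes in short steps, Python scripts to look and compute and a tool call to move; the robot and the scene stay as the last step left them, time stands still between calls to the robot, and variables do not carry over. Pictures are saved under pics/ and viewed, about 12 in all and at most 16, crops included, and the job is handed in when it is done.

Besides the shell and the picture viewer there is one more tool, called after "Call:" as name(argument=value, ...), one argument or row to a line, values as JSON. jog_arm: Moves the arm, as the interface text tells. Shifts and turns lie within -1 to 1; 1 stands for 10 cm of shift or pi/2 rad of turn. Its arguments: {"type":"object","properties":{"deltas":{"type":"array"},"squeeze":{"type":"number"}},"required":["deltas"]}

```bash
mkdir -p pics
cat > h.py <<'E'
import numpy as np, cv2
from rig import r
def ray(name,u,v,cal=None):
    c=cal or r.calibration(name); K=np.array(c["mtx"]); T=np.array(c["world_from_camera"])
    d=np.array([(u-K[0,2])/K[0,0],(v-K[1,2])/K[1,1]]); s=d.copy()
    for _ in range(20): s=d/(1+c["k1"]*(s@s))
    return T[:3,3], T[:3,:3]@np.array([s[0],s[1],1])
def onz(name,u,v,z,cal=None):
    o,d=ray(name,u,v,cal); return (o+d*(z-o[2])/d[2])[:2].round(1)
def proj(name,p,cal=None):
    c=cal or r.calibration(name); K=np.array(c["mtx"]); T=np.array(c["world_from_camera"])
    q=T[:3,:3].T@(np.array(p)-T[:3,3]); s=q[:2]/q[2]; s=s*(1+c["k1"]*(s@s))
    return K[:2,:2]@s+K[:2,2]
E
python3 - <<'E'
from h import *
for n in("scene","top"):
    cv2.imwrite(f"pics/{n}0.png",r.grab_frame(n)); c=r.calibration(n); print(n,np.array(c["mtx"]).round(1).tolist(),c["k1"],np.array(c["world_from_camera"]).round(3).tolist())
print(r.sense())
E
```

```text
scene [[437.8, 0.0, 278.3], [0.0, 437.8, 210.0], [0.0, 0.0, 1.0]] -0.10884892053482749 [[0.841, 0.32, -0.436, 1063.829], [0.541, -0.495, 0.68, -890.268], [0.002, -0.808, -0.589, 828.4], [0.0, 0.0, 0.0, 1.0]]
top [[474.0, 0.0, 279.3], [0.0, 474.0, 211.1], [0.0, 0.0, 1.0]] -0.13056256252965495 [[0.014, -0.999, 0.044, 443.022], [-1.0, -0.014, -0.001, -14.134], [0.002, -0.044, -0.999, 1250.678], [0.0, 0.0, 0.0, 1.0]]
{'clock': 0.1, 'qpos': array([-1.17937637e+00,  3.53599483e-01,  1.63408836e+00, -7.72302682e-07,
        1.15518655e+00, -2.41413454e-03]), 'qvel': array([ 0.00051426, -0.00112697, -0.00146434,  0.00044801, -0.00091203,
        0.00060552]), 'joint_efforts': array([ 2.61143538e-05, -6.06356335e+01, -3.42817605e+01,  6.85057353e-05,
        3.91514550e-03,  3.40767849e-05]), 'eef_pos': array([ 239.66791779, -576.77813682,  255.61163263]), 'tcp_rot': array([-3.14159027e+00,  1.28173200e-03, -1.17696192e+00]), 'contact_force': array([-0.67157576,  0.18611791,  0.40174965]), 'wrist_torque': array([-0.05360351, -0.00710363,  0.03598042]), 'opening': 1.0003099044998711}
```

View pics/scene0.png

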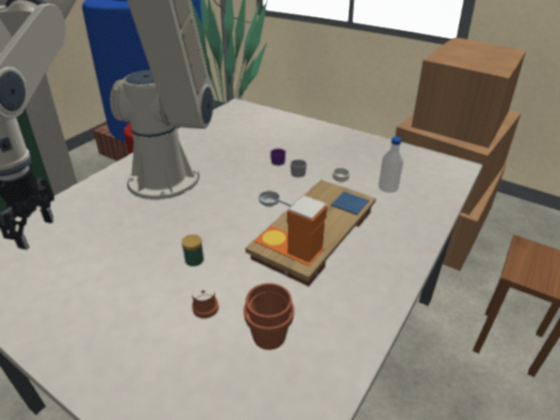

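View pics/top0.png

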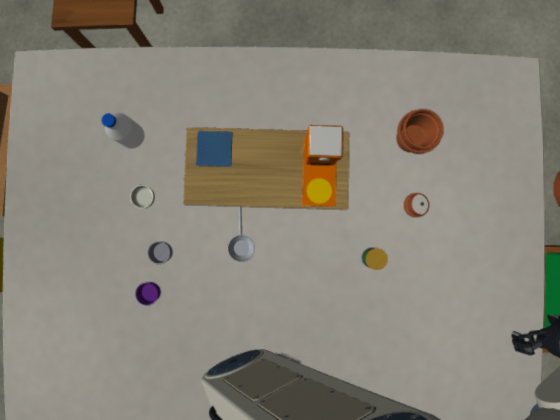

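The top view shows the tile at (214,149), the dispenser pad at (319,191), the clay pot at (418,204) and the tin at (376,259). The cup is at (160,252), the purple decoy at (148,293), the dish at (143,197) and the ladle at (241,248). I'll measure these now.

```bash
cat > m.py <<'E'
from h import *
im=cv2.imread("pics/top0.png"); hsv=cv2.cvtColor(im,cv2.COLOR_BGR2HSV)
def blob(mask,x0,y0,x1,y1):
    m=np.zeros(mask.shape,np.uint8); m[y0:y1,x0:x1]=mask[y0:y1,x0:x1]*255
    cs,_=cv2.findContours(m,cv2.RETR_EXTERNAL,cv2.CHAIN_APPROX_NONE); c=max(cs,key=cv2.contourArea)
    return c
H,S,V=[hsv[...,i].astype(int) for i in range(3)]
def rep(n,c,z):
    (u,v),rad=cv2.minEnclosingCircle(c); x,y,w,h=cv2.boundingRect(c)
    cal=r.calibration("top"); P=np.array([onz("top",*p[0],z,cal) for p in c]); 
    print(n,(x,y,w,h),"centre",onz("top",x+(w-1)/2,y+(h-1)/2,z,cal),"ext",P.max(0)-P.min(0),"minrect",cv2.minAreaRect(P.astype(np.float32)))
rep("tile",blob((H>95)&(H<125)&(S>90),185,125,245,175),59)
rep("pad",blob((H>22)&(H<32)&(S>180)&(V>150),300,170,345,210),57)
rep("disp white",blob((S<60)&(V>150),300,120,350,165),204)
rep("foot+hop",blob((H>4)&(H<32)&(S>200),295,120,350,215),57)
rep("plank",blob((S>60),170,110,360,220),53)
rep("tinlid",blob((H>15)&(H<30)&(S>120),355,240,395,275),72)
rep("pot",blob((S>60),395,185,440,225),30)
rep("pottop",blob((S<60)&(V>150),412,196,432,214),60)
big=cv2.resize(im[180:225,390:440],None,fx=6,fy=6,interpolation=cv2.INTER_CUBIC)
b2=cv2.resize(im[180:315,115:265],None,fx=4,fy=4,interpolation=cv2.INTER_CUBIC)
out=np.zeros((max(540,270+0),800,3),np.uint8); out[:270,:200]=big[:,50:250]; out[:540,200:800]=b2
b3=cv2.resize(im[240:280,355:395],None,fx=5,fy=5,interpolation=cv2.INTER_CUBIC); out[300:500,:200]=b3
cv2.imwrite("pics/crop0.png",out)
E
python3 m.py
```

```text
tile (197, 132, 35, 34) centre [652.4 152.9] ext [85.5 86.5] minrect ((652.5396118164062, 153.0850372314453), (85.0350570678711, 86.65817260742188), 0.4891069531440735)
pad (307, 179, 25, 24) centre [ 549.1 -115. ] ext [58.6 60.9] minrect ((549.18310546875, -115.06600952148438), (58.43574905395508, 60.90788650512695), 0.753664493560791)
disp white (310, 126, 31, 29) centre [ 649.6 -115.1] ext [63.8 67.5] minrect ((649.4888916015625, -115.20142364501953), (63.6231689453125, 67.44956970214844), 0.507020890712738)
foot+hop (302, 129, 40, 77) centre [ 609.1 -120.8] ext [194.4  98.2] minrect ((607.8753662109375, -121.38206481933594), (96.28556823730469, 194.55711364746094), 88.2390365600586)
plank (183, 125, 166, 85) centre [607.4  21.3] ext [215.6 419.7] minrect ((613.9058227539062, 19.960250854492188), (419.04144287109375, 215.3166046142578), 89.1112289428711)
tinlid (366, 249, 22, 21) centre [ 378.7 -259.7] ext [49.9 53.2] minrect ((378.7375183105469, -259.7367248535156), (49.953025817871094, 53.12708282470703), 0.5673007369041443)
pot (404, 193, 25, 24) centre [ 519.1 -371.9] ext [60.5 64.1] minrect ((519.1693115234375, -371.9680480957031), (60.23207092285156, 64.32884979248047), 0.8069780468940735)
pottop (413, 196, 14, 17) centre [ 518.7 -372.2] ext [41.  33.9] minrect ((518.7000122070312, -372.25), (41.0, 33.9000244140625), -0.0)
```

View pics/crop0.png

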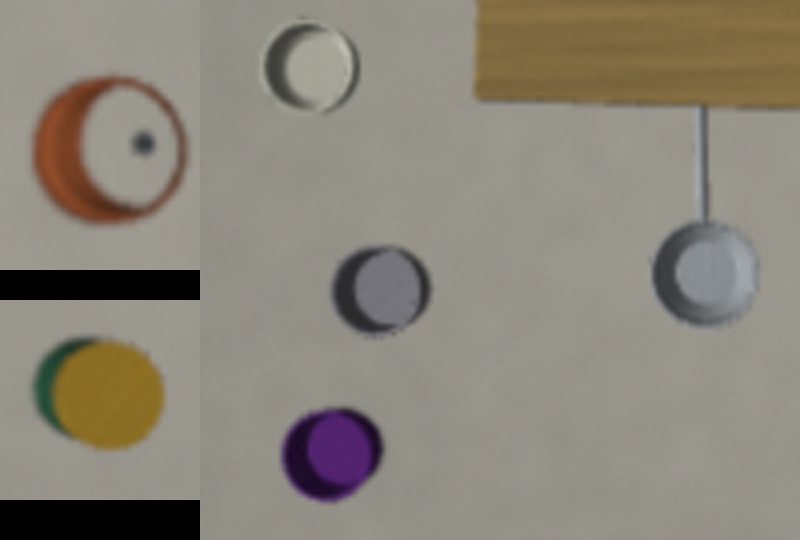

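Run:
```python
from h import *
c=r.calibration("top")
print("pot collar",onz("top",416.2,204.3,8,c),"dot",onz("top",421.7,203.3,60,c))
for n,u,v,z in(("dish",310,67,30),("cup",381,291,45),("ladle",706,274,26)):
    print(n,onz("top",115+(u-200)/4-.4,180+v/4-.4,z,c))
im=cv2.imread("pics/scene0.png")
a=cv2.resize(im[270:330,170:240],None,fx=6,fy=6,interpolation=cv2.INTER_CUBIC)
b=cv2.resize(im[140:200,260:355],None,fx=4,fy=4,interpolation=cv2.INTER_CUBIC)
o=np.zeros((360,800,3),np.uint8); o[:,:420]=a; o[:240,420:800]=b
cv2.imwrite("pics/crop1.png",o)
c2=r.calibration("scene"); p=onz("top",416.2,204.3,8,c)
print([proj("scene",[*p,z],c2) for z in(0,16,60)])
```

```text
pot collar [ 521.  -378.9] dot [ 520.5 -378. ]
dish [530.1 343.1]
cup [386.  288.7]
ladle [399.9  81.8]
[array([204.64058751, 308.11785813]), array([203.9703861 , 303.75216759]), array([202.07108283, 291.30595893])]
```

View pics/crop1.png

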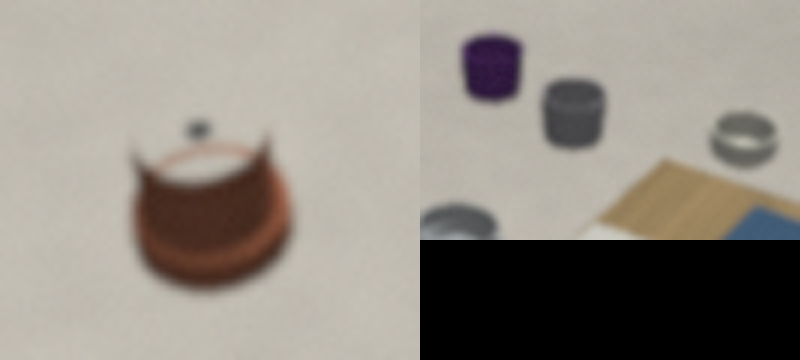

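The pot's body and dot agree at (521,-378.5), so its flat face simply renders glassy in the images. Next I move over the pot and turn the jaws along y.

Call:
jog_arm(
  deltas=[
    {"gripper": -1,"translation": [0.281,0.198,-0.04],"dr": [0,0,-0.063]},
    {"gripper": -1,"translation": [0.281,0.198,-0.04],"dr": [0,0,-0.063]},
    {"gripper": -1,"translation": [0.281,0.198,-0.04],"dr": [0,0,-0.063]},
    {"gripper": -1,"translation": [0.281,0.198,-0.04],"dr": [0,0,-0.063]},
    {"gripper": -1,"translation": [0.281,0.198,-0.04],"dr": [0,0,0]},
    {"gripper": -1,"translation": [0.281,0.198,-0.04],"dr": [0,0,0]},
    {"gripper": -1,"translation": [0.281,0.198,-0.04],"dr": [0,0,0]},
    {"gripper": -1,"translation": [0.281,0.198,-0.04],"dr": [0,0,0]},
    {"gripper": -1,"translation": [0.281,0.198,-0.04],"dr": [0,0,0]},
    {"gripper": -1,"translation": [0.281,0.198,-0.04],"dr": [0,0,0]},
    {"gripper": -1,"translation": [0,0,0],"dr": [0,0,0]},
    {"gripper": -1,"translation": [0,0,0],"dr": [0,0,0]},
  ],
  squeeze=40,
)

```text
clock: 1.1
eef_pos: [521.7, -377.7, 215.4]
tcp_rot: [3.14, 0.001, -1.57]
contact_force: [0.2, -1.0, 0.4]
opening: 1.001
```

Run:
```python
from h import *
c=r.calibration("wrist"); cv2.imwrite("pics/w1.png",r.grab_frame("wrist"))
print(np.array(c["world_from_camera"]).round(3).tolist(),np.array(c["mtx"]).round(0).tolist()); s=r.sense(); print(s["eef_pos"],s["tcp_rot"],s["qpos"])
print(proj("wrist",[521,-378.5,60],c))
```

```text
[[0.002, -0.953, -0.303, 598.315], [-1.0, -0.002, 0.001, -377.695], [-0.001, 0.303, -0.953, 332.531], [0.0, 0.0, 0.0, 1.0]] [[335.0, 0.0, 276.0], [0.0, 335.0, 207.0], [0.0, 0.0, 1.0]]
[ 520.773758   -378.61472201  215.68469596] [ 3.14037543e+00  4.48478941e-04 -1.57118284e+00] [-6.30787630e-01  4.20933021e-01  1.62738231e+00 -3.99721911e-04
  1.09452498e+00  9.40578414e-01]
[277.15149199 196.41330619]
```

View pics/w1.png

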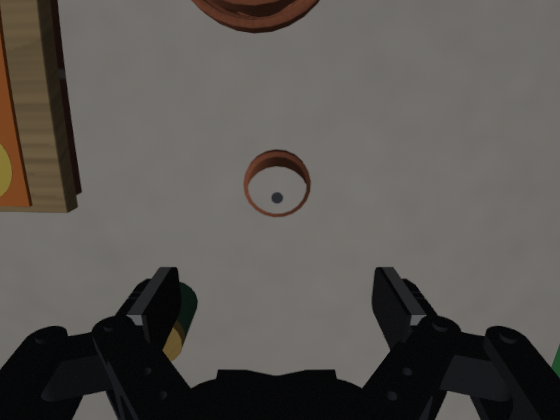

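The wrist view shows the dot at (277,198), against (277,196) predicted, so the pot's position is confirmed. Now I descend and grasp.

Call:
jog_arm(
  deltas=[
    {"gripper": -1,"translation": [0,0,-0.34],"dr": [0,0,0]},
    {"gripper": -1,"translation": [0,0,-0.34],"dr": [0,0,0]},
    {"gripper": -1,"translation": [0,0,-0.34],"dr": [0,0,0]},
    {"gripper": -1,"translation": [0,0,-0.34],"dr": [0,0,0]},
    {"gripper": -1,"translation": [0,0,-0.34],"dr": [0,0,0]},
    {"gripper": -1,"translation": [0,0,0],"dr": [0,0,0]},
    {"gripper": 1,"translation": [0,0,0],"dr": [0,0,0]},
    {"gripper": 1,"translation": [0,0,0],"dr": [0,0,0]},
    {"gripper": 1,"translation": [0,0,0],"dr": [0,0,0]},
    {"gripper": 1,"translation": [0,0,0],"dr": [0,0,0]},
    {"gripper": 1,"translation": [0,0,0],"dr": [0,0,0]},
    {"gripper": 1,"translation": [0,0,0],"dr": [0,0,0]},
  ],
  squeeze=40,
)

```text
clock: 2.15
eef_pos: [522.0, -380.6, 49.3]
tcp_rot: [-3.138, -0.003, -1.573]
contact_force: [-2.4, -1.8, 7.7]
opening: 0.631
```

Call:
jog_arm(
  deltas=[
    {"gripper": 1,"translation": [0,0,0.2],"dr": [0,0,0]},
    {"gripper": 1,"translation": [0,0,0.3],"dr": [0,0,0]},
    {"gripper": 1,"translation": [0,0,0.34],"dr": [0,0,0]},
    {"gripper": 1,"translation": [0,0,0.34],"dr": [0,0,0]},
    {"gripper": 1,"translation": [0,0,0.34],"dr": [0,0,0]},
    {"gripper": 1,"translation": [0,0,0.34],"dr": [0,0,0]},
    {"gripper": 1,"translation": [0,0,0.34],"dr": [0,0,0]},
    {"gripper": 1,"translation": [0,0,0.34],"dr": [0,0,0]},
    {"gripper": 1,"translation": [0,0,0],"dr": [0,0,0]},
  ],
  squeeze=40,
)

```text
clock: 2.9
eef_pos: [523.3, -381.0, 309.9]
tcp_rot: [-3.131, -0.008, -1.573]
contact_force: [0.4, -1.6, -0.5]
opening: 0.634
```

Call:
jog_arm(
  deltas=[
    {"gripper": 1,"translation": [0.082,0.332,0],"dr": [0,0,0]},
    {"gripper": 1,"translation": [0.082,0.332,0],"dr": [0,0,0]},
    {"gripper": 1,"translation": [0.082,0.332,0],"dr": [0,0,0]},
    {"gripper": 1,"translation": [0.082,0.332,0],"dr": [0,0,0]},
    {"gripper": 1,"translation": [0.082,0.332,0],"dr": [0,0,0]},
    {"gripper": 1,"translation": [0.082,0.332,0],"dr": [0,0,0]},
    {"gripper": 1,"translation": [0.082,0.332,0],"dr": [0,0,0]},
    {"gripper": 1,"translation": [0.082,0.332,0],"dr": [0,0,0]},
    {"gripper": 1,"translation": [0.082,0.332,0],"dr": [0,0,0]},
    {"gripper": 1,"translation": [0.082,0.332,0],"dr": [0,0,0]},
    {"gripper": 1,"translation": [0.082,0.332,0],"dr": [0,0,0]},
    {"gripper": 1,"translation": [0.082,0.332,0],"dr": [0,0,0]},
  ],
)

```text
clock: 3.9
eef_pos: [619.2, 21.0, 301.3]
tcp_rot: [-3.14, 0.0, -1.573]
contact_force: [0.2, 0.1, -1.4]
opening: 0.637
```

Run:
```python
from h import *
c=r.calibration("wrist"); cv2.imwrite("pics/w2.png",r.grab_frame("wrist"))
s=r.sense(); print(s["eef_pos"],s["tcp_rot"],s["opening"],s["contact_force"])
print(proj("wrist",[652.4,152.9,59],c))
```

```text
[620.53886525  26.45051518 301.308662  ] [-3.13884074  0.00386209 -1.57103467] 0.6344991540249185 [ 1.04704692  3.91840186 -1.18559858]
[153.40396072 144.83202963]
```

View pics/w2.png

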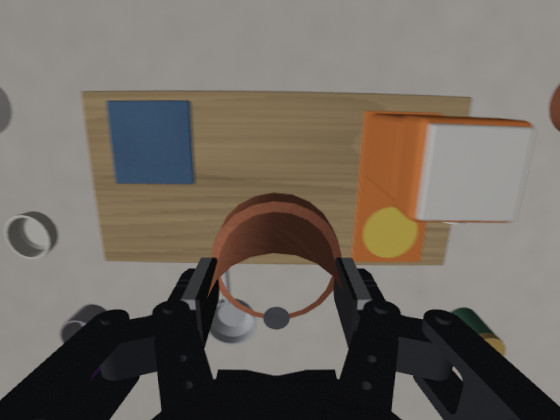

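The wrist view shows the tile spanning (110–193, 100–184), the yellow pad at (390,232), and the pot held upright. I'll let the arm settle and then measure the tile and pad.

Call:
jog_arm(
  deltas=[
    {"gripper": 1,"translation": [0,0,0],"dr": [0,0,0]},
    {"gripper": 1,"translation": [0,0,0],"dr": [0,0,0]},
    {"gripper": 1,"translation": [0,0,0],"dr": [0,0,0]},
    {"gripper": 1,"translation": [0,0,0],"dr": [0,0,0]},
  ],
)

```text
clock: 4.28
eef_pos: [618.9, 18.0, 300.6]
tcp_rot: [-3.141, -0.0, -1.574]
contact_force: [-0.3, -0.8, -2.1]
opening: 0.631
```

```bash
cat > mw.py <<'E'
from h import *
s=r.sense(); c=r.calibration("wrist"); im=r.grab_frame("wrist")
print(s["clock"],s["eef_pos"],s["tcp_rot"],s["opening"])
hsv=cv2.cvtColor(im,cv2.COLOR_BGR2HSV); H,S,V=[hsv[...,i].astype(int) for i in range(3)]
def rep(n,m,z):
    cs,_=cv2.findContours(m.astype(np.uint8)*255,cv2.RETR_EXTERNAL,cv2.CHAIN_APPROX_NONE); k=max(cs,key=cv2.contourArea)
    P=np.array([onz("wrist",*p[0],z,c) for p in k]).astype(np.float32)
    print(n,cv2.boundingRect(k),"mean-rect",[np.round(a,2) for a in cv2.minAreaRect(P)], "centroid",np.array([cv2.moments(P.reshape(-1,1,2))[q] for q in("m10","m01")])/cv2.moments(P.reshape(-1,1,2))["m00"])
rep("tile",(H>98)&(H<120)&(S>110)&(V>50),59)
rep("pad",(H>22)&(H<32)&(S>180)&(V>130),57)
m=(S<45)&(V>140); m[:, :300]=0
rep("disptop",m,204)
E
python3 mw.py; python3 -c "
from h import *
im=r.grab_frame('top'); cv2.imwrite('pics/top1.png',im)"
```

```text
4.2833 [618.9207591   18.04113958 300.58911486] [-3.14130237e+00 -2.97711619e-04 -1.57401986e+00] 0.6307691249561578
tile (106, 101, 87, 83) mean-rect [array([654.  , 153.63]), array([88.04, 87.37]), np.float64(88.93)] centroid [654.18441464 153.43014991]Traceback (most recent call last):
  File "mw.py", line 10, in <module>
    rep("pad",(H>22)&(H<32)&(S>180)&(V>130),57)
    ~~~^^^^^^^^^^^^^^^^^^^^^^^^^^^^^^^^^^^^^^^^
  File "mw.py", line 6, in rep
    cs,_=cv2.findContours(m.astype(np.uint8)*255,cv2.RETR_EXTERNAL,cv2.CHAIN_APPROX_NONE); k=max(cs,key=cv2.contourArea)
                                                                                             ~~~^^^^^^^^^^^^^^^^^^^^^^^^
ValueError: max() iterable argument is empty
```

```bash
sed -i 's/(S>180)&(V>130),57/(S>150)\&(V>90),57/; s/S<45)&(V>140/S<45)\&(V>125/' mw.py; python3 mw.py
```

```text
4.3833 [619.00999842  18.06285373 300.46231334] [-3.14144639e+00 -1.38854389e-04 -1.57430655e+00] 0.6313608551167037
tile (106, 101, 87, 83) mean-rect [array([654.06, 153.63]), array([88.02, 87.52]), np.float64(88.95)] centroid [654.21285082 153.39909069]
pad (363, 208, 53, 50) mean-rect [array([ 547.68, -112.38]), array([62.64, 57.41]), np.float64(55.9)] centroid [ 548.39695821 -113.06353176]
disptop (300, 0, 260, 406) mean-rect [array([ 591.99, -113.4 ]), array([371.18, 166.6 ]), np.float64(15.36)] centroid [ 631.34629108 -125.32983888]
```

Call:
jog_arm(
  deltas=[
    {"gripper": 1,"translation": [0.068,0.27,0],"dr": [0,0,0]},
    {"gripper": 1,"translation": [0.068,0.27,0],"dr": [0,0,0]},
    {"gripper": 1,"translation": [0.068,0.27,0],"dr": [0,0,0]},
    {"gripper": 1,"translation": [0.068,0.27,0],"dr": [0,0,0]},
    {"gripper": 1,"translation": [0.068,0.27,0],"dr": [0,0,0]},
    {"gripper": 1,"translation": [0,0,-0.3],"dr": [0,0,0]},
    {"gripper": 1,"translation": [0,0,-0.4],"dr": [0,0,0]},
    {"gripper": 1,"translation": [0,0,-0.4],"dr": [0,0,0]},
    {"gripper": 1,"translation": [0,0,-0.4],"dr": [0,0,0]},
    {"gripper": 1,"translation": [0,0,-0.3],"dr": [0,0,0]},
    {"gripper": 1,"translation": [0,0,0],"dr": [0,0,0]},
    {"gripper": 1,"translation": [0,0,0],"dr": [0,0,0]},
  ],
)

```text
clock: 5.43
eef_pos: [652.4, 153.5, 119.2]
tcp_rot: [3.138, -0.001, -1.573]
contact_force: [-0.1, 0.7, -1.4]
opening: 0.636
```

Call:
jog_arm(
  deltas=[
    {"gripper": 1,"translation": [0,0,-0.08],"dr": [0,0,0]},
    {"gripper": 1,"translation": [0,0,-0.04],"dr": [0,0,0]},
    {"gripper": 1,"translation": [0,0,0],"dr": [0,0,0]},
    {"gripper": 1,"translation": [0,0,0],"dr": [0,0,0]},
    {"gripper": 1,"translation": [0,0,0],"dr": [0,0,0]},
  ],
)

```text
clock: 5.85
eef_pos: [653.8, 154.3, 109.5]
tcp_rot: [-3.14, 0.0, -1.573]
contact_force: [-0.3, 0.5, -2.4]
opening: 0.632
```

Call:
jog_arm(
  deltas=[
    {"gripper": 1,"translation": [0,0,-0.02],"dr": [0,0,0]},
    {"gripper": 1,"translation": [0,0,-0.01],"dr": [0,0,0]},
    {"gripper": 1,"translation": [0,0,0],"dr": [0,0,0]},
    {"gripper": 1,"translation": [0,0,0],"dr": [0,0,0]},
    {"gripper": 1,"translation": [0,0,0],"dr": [0,0,0]},
  ],
)

```text
clock: 6.27
eef_pos: [653.9, 154.5, 108.2]
tcp_rot: [-3.14, 0.0, -1.573]
contact_force: [-5.9, -1.1, 18.6]
opening: 0.636
```

Call:
jog_arm(
  deltas=[
    {"gripper": 1,"translation": [0,0,-0.01],"dr": [0,0,0]},
    {"gripper": 1,"translation": [0,0,0],"dr": [0,0,0]},
    {"gripper": 1,"translation": [0,0,0],"dr": [0,0,0]},
    {"gripper": 1,"translation": [0,0,0],"dr": [0,0,0]},
  ],
)

```text
clock: 6.6
eef_pos: [653.9, 154.4, 108.2]
tcp_rot: [-3.139, 0.0, -1.573]
contact_force: [-9.4, -2.3, 26.0]
opening: 0.632
```

Call:
jog_arm(
  deltas=[
    {"gripper": 1,"translation": [0,0,0.02],"dr": [0,0,0]},
    {"gripper": 1,"translation": [0,-0.01,0],"dr": [0,0,0]},
    {"gripper": -1,"translation": [0,0,0],"dr": [0,0,0]},
    {"gripper": -1,"translation": [0,0,0],"dr": [0,0,0]},
    {"gripper": -1,"translation": [0,0,0],"dr": [0,0,0]},
    {"gripper": -1,"translation": [0,0,0],"dr": [0,0,0]},
    {"gripper": -1,"translation": [0,0,0],"dr": [0,0,0]},
    {"gripper": -1,"translation": [0,0,0.3],"dr": [0,0,0]},
    {"gripper": -1,"translation": [0,0,0.4],"dr": [0,0,0]},
    {"gripper": -1,"translation": [0,0,0.4],"dr": [0,0,0]},
    {"gripper": -1,"translation": [0,0,0.2],"dr": [0,0,0]},
    {"gripper": -1,"translation": [0,0,0],"dr": [0,0,0]},
  ],
)

```text
clock: 7.6
eef_pos: [656.0, 153.8, 242.3]
tcp_rot: [-3.133, 0.002, -1.573]
contact_force: [0.6, -0.4, -0.2]
opening: 0.999
```

Call:
jog_arm(
  deltas=[
    {"gripper": -1,"translation": [-0.2,0,0],"dr": [0,0,0]},
    {"gripper": -1,"translation": [0,0,0],"dr": [0,0,0]},
    {"gripper": -1,"translation": [0,0,0],"dr": [0,0,0]},
  ],
)

```text
clock: 7.85
eef_pos: [632.4, 153.1, 235.6]
tcp_rot: [3.14, -0.0, -1.573]
contact_force: [-0.4, -0.4, 0.3]
opening: 0.996
```

```bash
cat > lw.py <<'E'
from h import *
import sys
s=r.sense(); c=r.calibration("wrist"); im=r.grab_frame("wrist"); t=r.grab_frame("top")
n=sys.argv[1]; cv2.imwrite(f"pics/w{n}.png",im); cv2.imwrite(f"pics/t{n}.png",t)
np.savez(f"w{n}.npz",mtx=c["mtx"],k1=c["k1"],T=c["world_from_camera"])
print(s["clock"],s["eef_pos"],s["tcp_rot"],s["opening"],s["contact_force"])
E
python3 lw.py 3
```

```text
7.85 [632.42489669 153.14893147 235.62128106] [ 3.14043147e+00 -3.26543826e-04 -1.57257557e+00] 0.9962068250215521 [-0.41619484 -0.41600737  0.25950532]
```

View pics/w3.png

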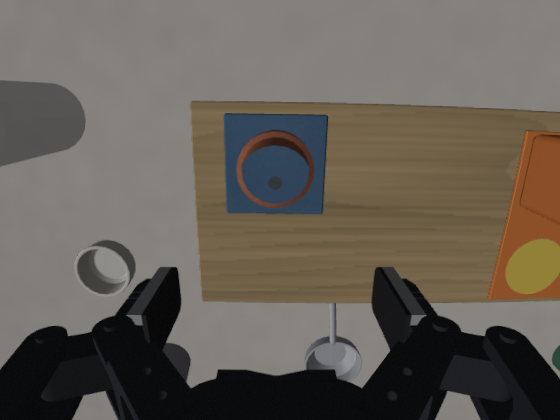

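The pot stands on the tile with its dot at (275,183). The tile spans (224–327, 113–214) and the dish is at (105,268). I'll compute the offsets.

```bash
cat > m3.py <<'E'
from h import *
import sys
n=sys.argv[1]
def load(n):
    z=np.load(f"w{n}.npz"); return dict(mtx=z["mtx"],k1=float(z["k1"]),world_from_camera=z["T"])
c=load(n); im=cv2.imread(f"pics/w{n}.png"); hsv=cv2.cvtColor(im,cv2.COLOR_BGR2HSV); H,S,V=[hsv[...,i].astype(int) for i in range(3)]
m=((H>98)&(H<120)&(S>110)&(V>40)).astype(np.uint8)*255
k=max(cv2.findContours(m,cv2.RETR_EXTERNAL,cv2.CHAIN_APPROX_NONE)[0],key=cv2.contourArea)
P=np.array([onz("wrist",*p[0],59,c) for p in k]).astype(np.float32); print("tile",cv2.minAreaRect(P))
for a,u,v,z in(("dot",275,183,119),("collar",275.5,168.5,67),("dish",104.7,270.5,30)): print(a,onz("wrist",u,v,z,c))
t=cv2.imread(f"pics/t{n}.png"); b=cv2.resize(t[120:180,185:245],None,fx=9,fy=9,interpolation=cv2.INTER_CUBIC); cv2.imwrite("pics/crop3.png",b)
b=cv2.resize(im[230:310,60:150],None,fx=6,fy=6,interpolation=cv2.INTER_CUBIC); cv2.imwrite("pics/crop3d.png",b)
hs=cv2.cvtColor(t,cv2.COLOR_BGR2HSV)[130:170,195:235]; q=((hs[...,0]<20)&(hs[...,1]>80)).astype(np.uint8)
k=max(cv2.findContours(q,cv2.RETR_EXTERNAL,cv2.CHAIN_APPROX_NONE)[0],key=cv2.contourArea); print("top collar px",cv2.minEnclosingCircle(k)); (u,v),_=cv2.minEnclosingCircle(k)
print("top collar",onz("top",u+195,v+130,67))
hw=((H<20)&(S>80)).astype(np.uint8); hw[:100]=0; hw[220:]=0; hw[:,:224]=0; hw[:,327:]=0
k=max(cv2.findContours(hw,cv2.RETR_EXTERNAL,cv2.CHAIN_APPROX_NONE)[0],key=cv2.contourArea); (u,v),rr=cv2.minEnclosingCircle(k); print("w collar",u,v,rr,onz("wrist",u,v,67,c))
d=(im.sum(2)>330).astype(np.uint8);
E
python3 m3.py 3
```

```text
tile ((654.421142578125, 154.1086883544922), (88.23171997070312, 88.0612564086914), 89.28256225585938)
dot [652.6 153.9]
collar [653.  153.6]
dish [533.1 341.9]
top collar px ((27.0, 21.5), 3.6401548385620117)
top collar [643.5 131.3]
w collar 274.6272277832031 168.6035919189453 38.75418472290039 [652.9 154.3]
```

The pot is within about 1.5 mm of the tile's centre. Next is the dish.

Call:
jog_arm(
  deltas=[
    {"gripper": -1,"translation": [-0.144,0.27,-0.05],"dr": [0,0,0]},
    {"gripper": -1,"translation": [-0.144,0.27,-0.05],"dr": [0,0,0]},
    {"gripper": -1,"translation": [-0.144,0.27,-0.05],"dr": [0,0,0]},
    {"gripper": -1,"translation": [-0.144,0.27,-0.05],"dr": [0,0,0]},
    {"gripper": -1,"translation": [-0.144,0.27,-0.05],"dr": [0,0,0]},
    {"gripper": -1,"translation": [-0.144,0.27,-0.05],"dr": [0,0,0]},
    {"gripper": -1,"translation": [-0.144,0.27,-0.05],"dr": [0,0,0]},
    {"gripper": -1,"translation": [0,0,0],"dr": [0,0,0]},
    {"gripper": -1,"translation": [0,0,0],"dr": [0,0,0]},
    {"gripper": -1,"translation": [0,0,0],"dr": [0,0,0]},
  ],
)

```text
clock: 8.78
eef_pos: [532.9, 342.1, 200.9]
tcp_rot: [3.142, -0.001, -1.572]
contact_force: [-0.1, -0.1, -0.5]
opening: 0.998
```

```bash
python3 lw.py 4
python3 - <<'E'
from h import *
exec(open("m3.py").read().split("c=load")[0].replace("sys.argv[1]","'4'"))
c=load(4); print([proj("wrist",[531.5,342.5,z],c) for z in(0,30)])
E
```

```text
8.7833 [532.86472292 342.07748638 200.94360132] [ 3.14155887e+00 -5.04909964e-04 -1.57222434e+00] 0.9977260485145507 [-0.13463974 -0.11902801 -0.49149405]
[array([275.54062636, 184.50035935]), array([275.50404614, 192.52507325])]
```

View pics/w4.png

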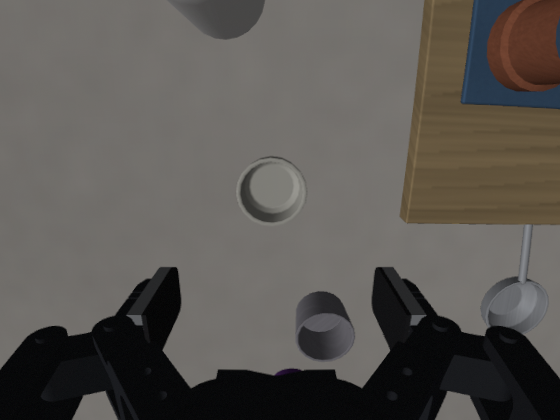

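The dish rim is centred at about (271.5,191).

Run:
```python
from h import *
z=np.load("w4.npz"); c=dict(mtx=z["mtx"],k1=float(z["k1"]),world_from_camera=z["T"])
im=cv2.imread("pics/w4.png").astype(int); print(onz("wrist",271.5,191,30,c))
bg=cv2.GaussianBlur(im.astype(np.uint8),(3,3),0).astype(int)
d=(np.abs(bg-np.median(bg[140:240,200:235].reshape(-1,3),axis=0)).sum(2)>30).astype(np.uint8); d[:140]=0;d[245:]=0;d[:,:215]=0;d[:,330:]=0
k=np.vstack(cv2.findContours(d,cv2.RETR_EXTERNAL,cv2.CHAIN_APPROX_NONE)[0]); x=cv2.boundingRect(k); print(x,onz("wrist",x[0]+x[2]/2-.5,x[1]+x[3]/2-.5,30,c))
for u,v in((x[0],191),(x[0]+x[2],191),(271,x[1]),(271,x[1]+x[3])): print(onz("wrist",u,v,30,c))
```

```text
[532.9 346.1]
(236, 155, 69, 70) [534.3 347.4]
[532.9 377.6]
[532.9 316.3]
[565.  346.3]
[500.7 346.7]
```

Call:
jog_arm(
  deltas=[
    {"gripper": -1,"translation": [0,0.045,-0.34],"dr": [0,0,0]},
    {"gripper": -1,"translation": [0,0,-0.34],"dr": [0,0,0]},
    {"gripper": -1,"translation": [0,0,-0.34],"dr": [0,0,0]},
    {"gripper": -1,"translation": [0,0,-0.34],"dr": [0,0,0]},
    {"gripper": -1,"translation": [0,0,-0.25],"dr": [0,0,0]},
    {"gripper": -1,"translation": [0,0,-0.1],"dr": [0,0,0]},
    {"gripper": -1,"translation": [0,0,0],"dr": [0,0,0]},
    {"gripper": -1,"translation": [0,0,0],"dr": [0,0,0]},
  ],
)

```text
clock: 9.55
eef_pos: [533.2, 346.4, 30.8]
tcp_rot: [-3.141, 0.0, -1.574]
contact_force: [0.3, 0.5, 1.0]
opening: 1.002
```

Call:
jog_arm(
  deltas=[
    {"gripper": 1,"translation": [0,0,0],"dr": [0,0,0]},
    {"gripper": 1,"translation": [0,0,0],"dr": [0,0,0]},
    {"gripper": 1,"translation": [0,0,0],"dr": [0,0,0]},
    {"gripper": 1,"translation": [0,0,0],"dr": [0,0,0]},
    {"gripper": 1,"translation": [0,0,0],"dr": [0,0,0]},
  ],
  squeeze=30,
)

```text
clock: 9.97
eef_pos: [533.7, 347.4, 32.7]
tcp_rot: [-3.139, 0.002, -1.573]
contact_force: [-0.4, -1.4, 6.9]
opening: 0.718
```

Call:
jog_arm(
  deltas=[
    {"gripper": 1,"translation": [0,0,0.15],"dr": [0,0,0]},
    {"gripper": 1,"translation": [0,0,0.3],"dr": [0,0,0]},
    {"gripper": 1,"translation": [0,0,0.4],"dr": [0,0,0]},
    {"gripper": 1,"translation": [0,0,0.4],"dr": [0,0,0]},
    {"gripper": 1,"translation": [0,0,0.4],"dr": [0,0,0]},
    {"gripper": 1,"translation": [0,0,0.2],"dr": [0,0,0]},
    {"gripper": 1,"translation": [0,0,0],"dr": [0,0,0]},
  ],
)

```text
clock: 10.55
eef_pos: [535.1, 348.5, 222.8]
tcp_rot: [-3.132, 0.006, -1.573]
contact_force: [0.7, 0.6, -1.0]
opening: 0.715
```

Call:
jog_arm(
  deltas=[
    {"gripper": 1,"translation": [0.12,-0.19,0],"dr": [0,0,0]},
    {"gripper": 1,"translation": [0.18,-0.29,0],"dr": [0,0,0]},
    {"gripper": 1,"translation": [0.18,-0.29,0],"dr": [0,0,0]},
    {"gripper": 1,"translation": [0.18,-0.29,0],"dr": [0,0,0]},
    {"gripper": 1,"translation": [0.18,-0.29,0],"dr": [0,0,0]},
    {"gripper": 1,"translation": [0.18,-0.29,0],"dr": [0,0,0]},
    {"gripper": 1,"translation": [0.18,-0.29,0],"dr": [0,0,0]},
    {"gripper": 1,"translation": [0,0,0],"dr": [0,0,0]},
    {"gripper": 1,"translation": [0,0,0],"dr": [0,0,0]},
    {"gripper": 1,"translation": [0,0,0],"dr": [0,0,0]},
  ],
)

```text
clock: 11.38
eef_pos: [651.8, 153.8, 214.9]
tcp_rot: [3.141, 0.0, -1.574]
contact_force: [-1.2, -0.6, -1.0]
opening: 0.712
```

```bash
python3 lw.py 5
```

```text
11.3833 [651.83415556 153.81504092 214.90461344] [ 3.14073063e+00  2.35176357e-04 -1.57357249e+00] 0.7116160844161699 [-1.23835238 -0.60909479 -1.02888292]
```

View pics/w5.png

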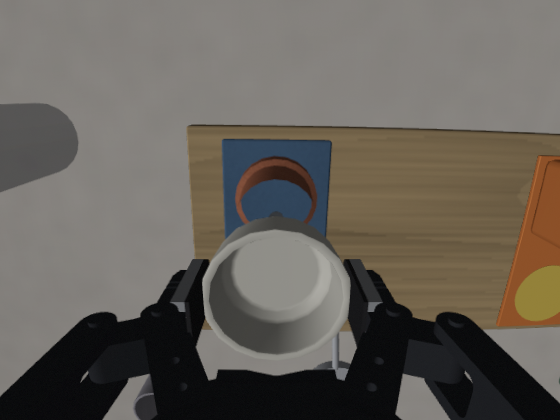

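Run:
```python
from h import *
z=np.load("w5.npz"); c=dict(mtx=z["mtx"],k1=float(z["k1"]),world_from_camera=z["T"])
im=cv2.imread("pics/w5.png"); hsv=cv2.cvtColor(im,cv2.COLOR_BGR2HSV)
for zz in(212,214,216): print([onz("wrist",276,v,zz,c) for v in(217,288,357)],[onz("wrist",u,288,zz,c) for u in(203,350)])
H,S=hsv[...,0],hsv[...,1]
m=((H>98)&(H<120)&(S>110)).astype(np.uint8); m[230:]=0
k=max(cv2.findContours(m,0,cv2.CHAIN_APPROX_NONE)[0],key=cv2.contourArea);x=cv2.boundingRect(k)
print(x,onz("wrist",276,x[1],59,c),"tile far edge ->centre",onz("wrist",276,x[1],59,c)-[45,0])
m=((H<20)&(S>80)).astype(np.uint8); m[260:]=0;m[:,:222]=0;m[:,335:]=0
k=max(cv2.findContours(m,0,cv2.CHAIN_APPROX_NONE)[0],key=cv2.contourArea);x=cv2.boundingRect(k);print("collar",x,onz("wrist",x[0]+x[2]/2-.5,x[1],67,c),"->x",onz("wrist",276,x[1],67,c)[0]-33)
```

```text
[array([686.2, 153.8]), array([655.5, 153.9]), array([620.1, 153.9])] [array([655.4, 183.8]), array([655.3, 123.5])]
[array([686.9, 153.8]), array([656.7, 153.9]), array([621.9, 153.9])] [array([656.6, 183.3]), array([656.5, 124. ])]
[array([687.6, 153.8]), array([657.9, 153.9]), array([623.7, 153.9])] [array([657.8, 182.8]), array([657.7, 124.5])]
(222, 139, 109, 91) [699.  153.9] tile far edge ->centre [654.  153.9]
collar (222, 125, 113, 124) [710.6 152.3] ->x 677.6
```

The dish hangs upright, centred at about column 276, in line with the pot collar at (276.5). Now I lower it.

Call:
jog_arm(
  deltas=[
    {"gripper": 1,"translation": [0.008,0,-0.2],"dr": [0,0,0]},
    {"gripper": 1,"translation": [0,0,-0.2],"dr": [0,0,0]},
    {"gripper": 1,"translation": [0,0,-0.15],"dr": [0,0,0]},
    {"gripper": 1,"translation": [0,0,-0.04],"dr": [0,0,0]},
    {"gripper": 1,"translation": [0,0,-0.01],"dr": [0,0,0]},
    {"gripper": 1,"translation": [0,0,0],"dr": [0,0,0]},
    {"gripper": 1,"translation": [0,0,0],"dr": [0,0,0]},
    {"gripper": 1,"translation": [0,0,0],"dr": [0,0,0]},
  ],
)

```text
clock: 12.15
eef_pos: [653.8, 154.1, 156.6]
tcp_rot: [-3.14, 0.0, -1.572]
contact_force: [0.8, -1.1, -0.3]
opening: 0.715
```

Call:
jog_arm(
  deltas=[
    {"gripper": 1,"translation": [0,0,-0.02],"dr": [0,0,0]},
    {"gripper": 1,"translation": [0,0,0],"dr": [0,0,0]},
    {"gripper": 1,"translation": [0,0,0],"dr": [0,0,0]},
    {"gripper": 1,"translation": [0,0,0],"dr": [0,0,0]},
  ],
)

```text
clock: 12.48
eef_pos: [653.3, 153.7, 153.4]
tcp_rot: [-3.141, 0.0, -1.573]
contact_force: [0.9, -0.8, -1.1]
opening: 0.716
```

Call:
jog_arm(
  deltas=[
    {"gripper": 1,"translation": [0,0,-0.01],"dr": [0,0,0]},
    {"gripper": 1,"translation": [0,0,0],"dr": [0,0,0]},
    {"gripper": 1,"translation": [0,0,0],"dr": [0,0,0]},
    {"gripper": 1,"translation": [0,0,0],"dr": [0,0,0]},
  ],
)

```text
clock: 12.82
eef_pos: [653.2, 153.7, 152.2]
tcp_rot: [3.142, 0.0, -1.573]
contact_force: [0.5, -0.1, -0.8]
opening: 0.714
```

Call:
jog_arm(
  deltas=[
    {"gripper": 1,"translation": [0,0,-0.01],"dr": [0,0,0]},
    {"gripper": 1,"translation": [0,0,0],"dr": [0,0,0]},
    {"gripper": 1,"translation": [0,0,0],"dr": [0,0,0]},
    {"gripper": 1,"translation": [0,0,0],"dr": [0,0,0]},
  ],
)

```text
clock: 13.15
eef_pos: [653.3, 153.8, 151.7]
tcp_rot: [-3.141, 0.0, -1.573]
contact_force: [-2.0, -0.4, 5.3]
opening: 0.71
```

Call:
jog_arm(
  deltas=[
    {"gripper": -1,"translation": [0,0,0],"dr": [0,0,0]},
    {"gripper": -1,"translation": [0,0,0],"dr": [0,0,0]},
    {"gripper": -1,"translation": [0,0,0],"dr": [0,0,0]},
    {"gripper": -1,"translation": [0,0,0],"dr": [0,0,0]},
    {"gripper": -1,"translation": [0,0,0],"dr": [0,0,0]},
    {"gripper": -1,"translation": [0,0,0.2],"dr": [0,0,0]},
    {"gripper": -1,"translation": [0,0,0.4],"dr": [0,0,0]},
    {"gripper": -1,"translation": [0,0,0.4],"dr": [0,0,0]},
    {"gripper": -1,"translation": [0,0,0.2],"dr": [0,0,0]},
    {"gripper": -1,"translation": [0,0,0],"dr": [0,0,0]},
    {"gripper": -1,"translation": [0,0,0],"dr": [0,0,0]},
    {"gripper": -1,"translation": [0,0,0],"dr": [0,0,0]},
  ],
)

```text
clock: 14.15
eef_pos: [652.6, 153.6, 270.3]
tcp_rot: [3.14, -0.0, -1.573]
contact_force: [0.8, 0.1, -1.1]
opening: 0.999
```

```bash
python3 lw.py 6
```

```text
14.15 [652.63963184 153.61225286 270.31660153] [ 3.14034068e+00 -3.06914798e-04 -1.57279889e+00] 0.9986153210302892 [ 0.82589829  0.13474834 -1.09160493]
```

View pics/w6.png

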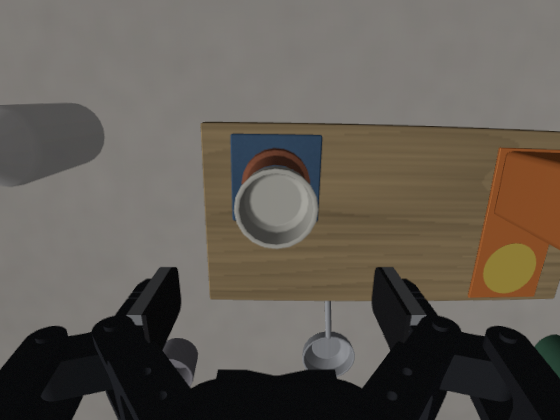

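The dish stands on the pot with its rim centred at about (276.5,207). I'll check its centring and read the pad position.

Run:
```python
from h import *
z=np.load("w6.npz"); c=dict(mtx=z["mtx"],k1=float(z["k1"]),world_from_camera=z["T"])
print("dish",onz("wrist",276.5,207,149,c))
im=cv2.imread("pics/w6.png"); hsv=cv2.cvtColor(im,cv2.COLOR_BGR2HSV)
H,S,V=[hsv[...,i].astype(int) for i in range(3)]
for n,m,zz in(("tile",(H>98)&(H<120)&(S>110),59),("pad",(H>22)&(H<34)&(S>130)&(V>90),57)):
    m=m.astype(np.uint8)
    if n=="pad": m[:,:475]=0
    k=max(cv2.findContours(m,0,cv2.CHAIN_APPROX_NONE)[0],key=cv2.contourArea)
    P=np.array([onz("wrist",*p[0],zz,c) for p in k]).astype(np.float32); print(n,cv2.boundingRect(k),P.min(0),P.max(0),(P.min(0)+P.max(0))/2)
```

```text
dish [653.4 153.3]
tile (231, 134, 91, 73) [625.8 109.8] [698.8 198.2] [662.3 154. ]
pad (484, 244, 52, 49) [ 518.7 -144.9] [580.4 -82.5] [ 549.55005 -113.7    ]
```

Call:
jog_arm(
  deltas=[
    {"gripper": -1,"translation": [-0.111,0.056,-0.025],"dr": [0,0,0.077]},
    {"gripper": -1,"translation": [-0.111,0.056,-0.025],"dr": [0,0,0.077]},
    {"gripper": -1,"translation": [-0.111,0.056,-0.025],"dr": [0,0,0.077]},
    {"gripper": -1,"translation": [-0.111,0.056,-0.025],"dr": [0,0,0.077]},
    {"gripper": -1,"translation": [-0.111,0.056,-0.025],"dr": [0,0,0.077]},
    {"gripper": -1,"translation": [-0.111,0.056,-0.025],"dr": [0,0,0.077]},
    {"gripper": -1,"translation": [-0.111,0.056,-0.025],"dr": [0,0,0.077]},
    {"gripper": -1,"translation": [-0.111,0.056,-0.025],"dr": [0,0,0.077]},
    {"gripper": -1,"translation": [-0.111,0.056,-0.025],"dr": [0,0,0.077]},
    {"gripper": -1,"translation": [-0.111,0.056,-0.025],"dr": [0,0,0.077]},
    {"gripper": -1,"translation": [-0.111,0.056,-0.025],"dr": [0,0,0.077]},
    {"gripper": -1,"translation": [-0.111,0.056,-0.025],"dr": [0,0,0.077]},
  ],
)

```text
clock: 15.25
eef_pos: [518.8, 220.9, 239.7]
tcp_rot: [3.14, 0.002, -0.115]
contact_force: [0.6, 0.3, 0.0]
opening: 1.003
```

Call:
jog_arm(
  deltas=[
    {"gripper": -1,"translation": [-0.111,0.056,-0.025],"dr": [0,0,0.077]},
    {"gripper": -1,"translation": [-0.111,0.056,-0.025],"dr": [0,0,0.077]},
    {"gripper": -1,"translation": [-0.111,0.056,-0.025],"dr": [0,0,0.077]},
    {"gripper": -1,"translation": [-0.111,0.056,-0.025],"dr": [0,0,0.077]},
    {"gripper": -1,"translation": [-0.111,0.056,-0.025],"dr": [0,0,0.077]},
    {"gripper": -1,"translation": [-0.111,0.056,-0.025],"dr": [0,0,0.077]},
    {"gripper": -1,"translation": [-0.111,0.056,-0.025],"dr": [0,0,0.077]},
    {"gripper": -1,"translation": [-0.111,0.056,-0.025],"dr": [0,0,0.077]},
    {"gripper": -1,"translation": [-0.111,0.056,-0.025],"dr": [0,0,0.077]},
    {"gripper": -1,"translation": [-0.111,0.056,-0.025],"dr": [0,0,0.077]},
    {"gripper": -1,"translation": [-0.111,0.056,-0.025],"dr": [0,0,0.077]},
    {"gripper": -1,"translation": [-0.111,0.056,-0.025],"dr": [0,0,0.077]},
  ],
)

```text
clock: 16.25
eef_pos: [385.6, 287.9, 210.0]
tcp_rot: [-3.14, 0.002, 1.336]
contact_force: [0.8, 0.5, 0.0]
opening: 1.001
```

Call:
jog_arm(
  deltas=[
    {"gripper": -1,"translation": [0,0,0],"dr": [0,0,0.076]},
    {"gripper": -1,"translation": [0,0,0],"dr": [0,0,0.076]},
    {"gripper": -1,"translation": [0,0,0],"dr": [0,0,0]},
    {"gripper": -1,"translation": [0,0,0],"dr": [0,0,0]},
    {"gripper": -1,"translation": [0,0,0],"dr": [0,0,0]},
  ],
)

```text
clock: 16.67
eef_pos: [386.6, 287.9, 210.7]
tcp_rot: [-3.141, 0.001, 1.565]
contact_force: [-0.8, -0.6, -0.2]
opening: 1.003
```

```bash
python3 lw.py 7; python3 -c "
from h import *
print(proj('wrist',[386,288.7,45]))"
```

```text
16.6667 [386.62379686 287.89653568 210.74333004] [-3.14076765e+00  6.43000745e-04  1.56466982e+00] 1.0026892648005994 [-0.82916338 -0.57689773 -0.2080731 ]
[276.57804181 193.34851391]
```

View pics/w7.png

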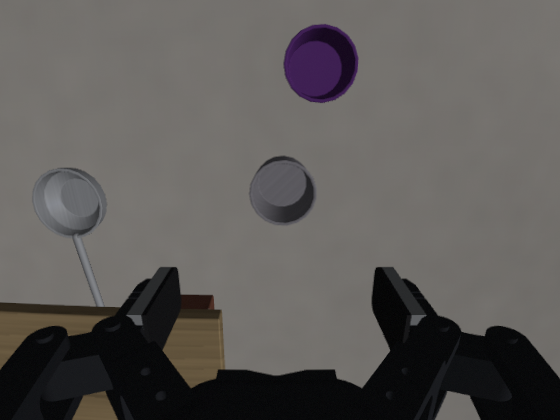

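The cup rim is at about (282.5,192) and the purple decoy at (321,63) is clear of the jaws.

Run:
```python
from h import *
z=np.load("w7.npz"); c=dict(mtx=z["mtx"],k1=float(z["k1"]),world_from_camera=z["T"])
print(onz("wrist",282.5,192,45,c),[onz("wrist",*p,45,c) for p in((249,192),(316,192),(282,225),(282,159))])
im=cv2.imread("pics/t3.png")[235:270,143:180]; cv2.imwrite("x.png",im)
g=cv2.GaussianBlur(im,(3,3),0).astype(int); d=(np.abs(g-np.median(g[:4].reshape(-1,3),axis=0)).sum(2)>40).astype(np.uint8)
k=max(cv2.findContours(d,0,1)[0],key=cv2.contourArea); x=cv2.boundingRect(k); print(x,onz("top",143+x[0]+x[2]/2-.5,235+x[1]+x[3]/2-.5,45))
```

```text
[384.5 293.8] [array([384.3, 264.5]), array([384.7, 323.1]), array([415.3, 293.3]), array([355.5, 293.3])]
(29, 0, 8, 35) [387.7 248.2]
```

Call:
jog_arm(
  deltas=[
    {"gripper": -1,"translation": [-0.02,0.06,-0.2],"dr": [0,0,0.004]},
    {"gripper": -1,"translation": [0,0,-0.4],"dr": [0,0,0]},
    {"gripper": -1,"translation": [0,0,-0.4],"dr": [0,0,0]},
    {"gripper": -1,"translation": [0,0,-0.4],"dr": [0,0,0]},
    {"gripper": -1,"translation": [0,0,-0.3],"dr": [0,0,0]},
    {"gripper": -1,"translation": [0,0,-0.08],"dr": [0,0,0]},
    {"gripper": -1,"translation": [0,0,0],"dr": [0,0,0]},
    {"gripper": -1,"translation": [0,0,0],"dr": [0,0,0]},
    {"gripper": -1,"translation": [0,0,0],"dr": [0,0,0]},
  ],
)

```text
clock: 17.52
eef_pos: [386.0, 295.0, 35.0]
tcp_rot: [3.139, -0.002, 1.574]
contact_force: [0.2, 1.0, 0.6]
opening: 1.002
```

Call:
jog_arm(
  deltas=[
    {"gripper": 1,"translation": [0,0,0],"dr": [0,0,0]},
    {"gripper": 1,"translation": [0,0,0],"dr": [0,0,0]},
    {"gripper": 1,"translation": [0,0,0],"dr": [0,0,0]},
    {"gripper": 1,"translation": [0,0,0],"dr": [0,0,0]},
    {"gripper": 1,"translation": [0,0,0],"dr": [0,0,0]},
  ],
)

```text
clock: 17.93
eef_pos: [385.7, 294.8, 35.1]
tcp_rot: [3.139, -0.002, 1.575]
contact_force: [-2.5, -1.5, 14.4]
opening: 0.688
```

Call:
jog_arm(
  deltas=[
    {"gripper": 1,"translation": [0,0,0.15],"dr": [0,0,0]},
    {"gripper": 1,"translation": [0,0,0.35],"dr": [0,0,0]},
    {"gripper": 1,"translation": [0,0,0.4],"dr": [0,0,0]},
    {"gripper": 1,"translation": [0,0,0.4],"dr": [0,0,0]},
    {"gripper": 1,"translation": [0,0,0.4],"dr": [0,0,0]},
    {"gripper": 1,"translation": [0,0,0.2],"dr": [0,0,0]},
    {"gripper": 1,"translation": [0,0,0],"dr": [0,0,0]},
  ],
)

```text
clock: 18.52
eef_pos: [387.0, 295.8, 229.0]
tcp_rot: [3.134, -0.006, 1.575]
contact_force: [-0.6, 1.2, -0.6]
opening: 0.686
```

Call:
jog_arm(
  deltas=[
    {"gripper": 1,"translation": [0.06,-0.16,0],"dr": [0,0,0]},
    {"gripper": 1,"translation": [0.14,-0.35,0],"dr": [0,0,0]},
    {"gripper": 1,"translation": [0.14,-0.35,0],"dr": [0,0,0]},
    {"gripper": 1,"translation": [0.14,-0.35,0],"dr": [0,0,0]},
    {"gripper": 1,"translation": [0.14,-0.35,0],"dr": [0,0,0]},
    {"gripper": 1,"translation": [0.14,-0.35,0],"dr": [0,0,0]},
    {"gripper": 1,"translation": [0.14,-0.35,0],"dr": [0,0,0]},
    {"gripper": 1,"translation": [0.14,-0.35,0],"dr": [0,0,0]},
    {"gripper": 1,"translation": [0.14,-0.35,0],"dr": [0,0,0]},
    {"gripper": 1,"translation": [0.14,-0.35,0],"dr": [0,0,0]},
    {"gripper": 1,"translation": [0.14,-0.35,0],"dr": [0,0,0]},
    {"gripper": 1,"translation": [0.14,-0.35,0],"dr": [0,0,0]},
  ],
)

```text
clock: 19.52
eef_pos: [544.6, -108.7, 222.7]
tcp_rot: [-3.141, -0.0, 1.575]
contact_force: [1.1, -0.7, -0.3]
opening: 0.687
```

Call:
jog_arm(
  deltas=[
    {"gripper": 1,"translation": [0.04,-0.08,0],"dr": [0,0,0]},
    {"gripper": 1,"translation": [0,0,0],"dr": [0,0,0]},
    {"gripper": 1,"translation": [0,0,0],"dr": [0,0,0]},
    {"gripper": 1,"translation": [0,0,0],"dr": [0,0,0]},
  ],
)

```text
clock: 19.85
eef_pos: [547.8, -113.7, 222.7]
tcp_rot: [-3.14, -0.001, 1.575]
contact_force: [-0.6, 0.2, -1.0]
opening: 0.686
```

```bash
python3 lw.py 8
```

```text
19.85 [ 547.8260097  -113.69634701  222.72590766] [-3.14012080e+00 -7.21947569e-04  1.57536397e+00] 0.6859018421851015 [-0.55754046  0.17908319 -0.97694011]
```

View pics/w8.png

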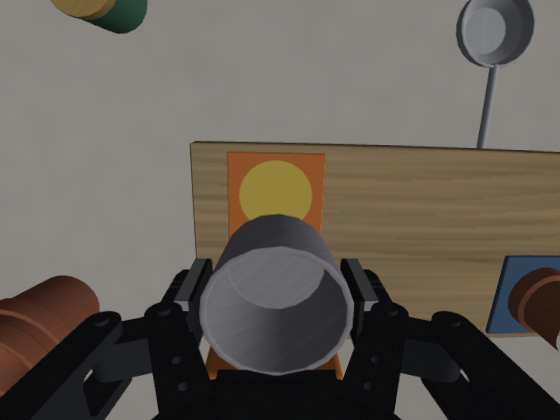

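Run:
```python
from h import *
z=np.load("w8.npz"); c=dict(mtx=z["mtx"],k1=float(z["k1"]),world_from_camera=z["T"])
im=cv2.imread("pics/w8.png"); hsv=cv2.cvtColor(im,cv2.COLOR_BGR2HSV); H,S,V=[hsv[...,i].astype(int) for i in range(3)]
m=((H>22)&(H<34)&(S>130)&(V>90)).astype(np.uint8); m[:140]=0; m[:,:230]=0; m[:,325:]=0
k=max(cv2.findContours(m,0,cv2.CHAIN_APPROX_NONE)[0],key=cv2.contourArea)
P=np.array([onz("wrist",*p[0],57,c) for p in k if p[0][1]<210]); 
A=np.c_[2*P,np.ones(len(P))]; s=np.linalg.lstsq(A,(P**2).sum(1),rcond=None)[0]; print("pad",s[:2],np.sqrt(s[2]+s[:2]@s[:2]))
print("cup rim",[onz("wrist",277,v,233,c) for v in(247,312,374)],[onz("wrist",u,312,233,c) for u in(202,352)], "zcheck",[onz("wrist",u,312,225,c) for u in(202,352)])
```

```text
pad [ 549.20248701 -114.02005649] 30.86569324375247
cup rim [array([ 518.5, -113.3]), array([ 545.1, -113.2]), array([ 574.9, -113. ])] [array([ 545.4, -141.4]), array([545.1, -85. ])] zcheck [array([ 551. , -143.4]), array([550.8, -82.8])]
```

Call:
jog_arm(
  deltas=[
    {"gripper": 1,"translation": [0.014,-0.005,-0.2],"dr": [0,0,0]},
    {"gripper": 1,"translation": [0,0,-0.3],"dr": [0,0,0]},
    {"gripper": 1,"translation": [0,0,-0.3],"dr": [0,0,0]},
    {"gripper": 1,"translation": [0,0,-0.25],"dr": [0,0,0]},
    {"gripper": 1,"translation": [0,0,-0.15],"dr": [0,0,0]},
    {"gripper": 1,"translation": [0,0,-0.04],"dr": [0,0,0]},
    {"gripper": 1,"translation": [0,0,0],"dr": [0,0,0]},
    {"gripper": 1,"translation": [0,0,0],"dr": [0,0,0]},
    {"gripper": 1,"translation": [0,0,0],"dr": [0,0,0]},
  ],
)

```text
clock: 20.7
eef_pos: [551.1, -115.2, 100.7]
tcp_rot: [3.139, 0.0, 1.576]
contact_force: [-0.2, 0.4, -1.2]
opening: 0.683
```

Call:
jog_arm(
  deltas=[
    {"gripper": 1,"translation": [0,0,-0.03],"dr": [0,0,0]},
    {"gripper": 1,"translation": [0,0,0],"dr": [0,0,0]},
    {"gripper": 1,"translation": [0,0,0],"dr": [0,0,0]},
    {"gripper": 1,"translation": [0,0,0],"dr": [0,0,0]},
  ],
)

```text
clock: 21.03
eef_pos: [550.4, -115.4, 96.6]
tcp_rot: [3.141, 0.0, 1.575]
contact_force: [0.4, 0.5, -0.5]
opening: 0.684
```

Call:
jog_arm(
  deltas=[
    {"gripper": 1,"translation": [0,0.01,-0.02],"dr": [0,0,0]},
    {"gripper": 1,"translation": [0,0,-0.01],"dr": [0,0,0]},
    {"gripper": 1,"translation": [0,0,0],"dr": [0,0,0]},
    {"gripper": 1,"translation": [0,0,0],"dr": [0,0,0]},
    {"gripper": 1,"translation": [0,0,0],"dr": [0,0,0]},
  ],
)

```text
clock: 21.45
eef_pos: [550.2, -114.4, 93.2]
tcp_rot: [-3.141, -0.0, 1.575]
contact_force: [-0.3, 0.8, -0.6]
opening: 0.685
```

Call:
jog_arm(
  deltas=[
    {"gripper": 1,"translation": [0,0,-0.01],"dr": [0,0,0]},
    {"gripper": 1,"translation": [0,0,0],"dr": [0,0,0]},
    {"gripper": 1,"translation": [0,0,0],"dr": [0,0,0]},
    {"gripper": 1,"translation": [0,0,0],"dr": [0,0,0]},
  ],
)

```text
clock: 21.78
eef_pos: [550.3, -114.4, 92.4]
tcp_rot: [3.141, 0.0, 1.575]
contact_force: [-0.7, -0.8, 0.4]
opening: 0.691
```

Call:
jog_arm(
  deltas=[
    {"gripper": 1,"translation": [0,0,-0.01],"dr": [0,0,0]},
    {"gripper": 1,"translation": [0,0,0],"dr": [0,0,0]},
    {"gripper": 1,"translation": [0,0,0],"dr": [0,0,0]},
    {"gripper": 1,"translation": [0,0,0],"dr": [0,0,0]},
  ],
)

```text
clock: 22.12
eef_pos: [550.3, -114.4, 92.2]
tcp_rot: [3.141, 0.0, 1.575]
contact_force: [-4.1, 0.3, 11.5]
opening: 0.686
```

Call:
jog_arm(
  deltas=[
    {"gripper": 1,"translation": [0,0,0],"dr": [0,0,0]},
  ],
)

```text
clock: 22.2
eef_pos: [550.3, -114.5, 92.2]
tcp_rot: [3.141, 0.0, 1.575]
contact_force: [-4.0, -0.5, 11.2]
opening: 0.685
```

Contact. I release, rise clear of the hopper and look.

Call:
jog_arm(
  deltas=[
    {"gripper": -1,"translation": [0,0,0],"dr": [0,0,0]},
    {"gripper": -1,"translation": [0,0,0],"dr": [0,0,0]},
    {"gripper": -1,"translation": [0,0,0],"dr": [0,0,0]},
    {"gripper": -1,"translation": [0,0,0],"dr": [0,0,0]},
    {"gripper": -1,"translation": [0,0,0],"dr": [0,0,0]},
    {"gripper": -1,"translation": [0,0,0.2],"dr": [0,0,0]},
    {"gripper": -1,"translation": [0,0,0.4],"dr": [0,0,0]},
    {"gripper": -1,"translation": [0,0,0.4],"dr": [0,0,0]},
    {"gripper": -1,"translation": [0,0,0.4],"dr": [0,0,0]},
    {"gripper": -1,"translation": [0,0,0.1],"dr": [0,0,0]},
    {"gripper": -1,"translation": [0,0,0],"dr": [0,0,0]},
    {"gripper": -1,"translation": [0,0,0],"dr": [0,0,0]},
  ],
)

```text
clock: 23.2
eef_pos: [550.2, -114.4, 241.4]
tcp_rot: [3.141, 0.0, 1.575]
contact_force: [-0.3, 1.3, -0.7]
opening: 1.001
```

Call:
jog_arm(
  deltas=[
    {"gripper": -1,"translation": [0,0,0],"dr": [0,0,0]},
    {"gripper": -1,"translation": [0,0,0],"dr": [0,0,0]},
  ],
)

```text
clock: 23.37
eef_pos: [549.2, -114.1, 239.3]
tcp_rot: [-3.138, -0.001, 1.575]
contact_force: [0.8, -0.1, 0.0]
opening: 0.999
```

```bash
python3 lw.py 9
```

```text
23.3667 [ 549.18043482 -114.1446317   239.31206035] [-3.13841602e+00 -7.05291549e-04  1.57500869e+00] 0.9987362673737319 [ 0.81155799 -0.07980509  0.00937355]
```

View pics/w9.png

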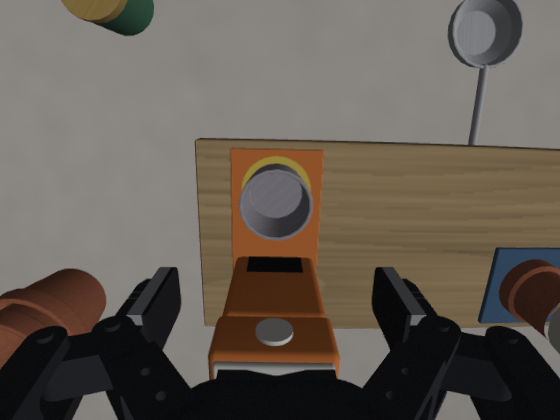

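Run:
```python
from h import *
z=np.load("w9.npz"); c=dict(mtx=z["mtx"],k1=float(z["k1"]),world_from_camera=z["T"])
im=cv2.imread("pics/w9.png"); hsv=cv2.cvtColor(im,cv2.COLOR_BGR2HSV); H,S,V=[hsv[...,i].astype(int) for i in range(3)]
m=((H>22)&(H<34)&(S>130)&(V>90)).astype(np.uint8); m[:150]=0; m[200:]=0; m[:,:230]=0; m[:,325:]=0
k=max(cv2.findContours(m,0,cv2.CHAIN_APPROX_NONE)[0],key=cv2.contourArea)
print("pad near x",onz("wrist",*k[k[:,0,1].argmin()][0],57,c)+[31.5,0])
m=(S<60).astype(np.uint8); m[:150]=0;m[250:]=0;m[:,:234]=0;m[:,318:]=0
k=max(cv2.findContours(m,0,cv2.CHAIN_APPROX_NONE)[0],key=cv2.contourArea); x=cv2.boundingRect(k); print(x)
print("rim",onz("wrist",x[0]+x[2]/2-.5,x[1]+x[3]-1-(x[2]-1)/2,102,c),[onz("wrist",276,v,102,c)for v in(167,239)],[onz("wrist",u,203,102,c)for u in(240,312)])
```

```text
pad near x [ 550.1 -119.3]
(239, 164, 74, 76)
rim [ 547.7 -114.2] [array([ 519.2, -113.9]), array([ 579. , -113.6])] [array([ 548.3, -142.4]), array([548. , -85.2])]
```

The cup is within about 1 mm of the pad's centre. Next is the tin.

Call:
jog_arm(
  deltas=[
    {"gripper": -1,"translation": [-0.243,-0.208,-0.03],"dr": [0,0,0]},
    {"gripper": -1,"translation": [-0.243,-0.208,-0.03],"dr": [0,0,0]},
    {"gripper": -1,"translation": [-0.243,-0.208,-0.03],"dr": [0,0,0]},
    {"gripper": -1,"translation": [-0.243,-0.208,-0.03],"dr": [0,0,0]},
    {"gripper": -1,"translation": [-0.243,-0.208,-0.03],"dr": [0,0,0]},
    {"gripper": -1,"translation": [-0.243,-0.208,-0.03],"dr": [0,0,0]},
    {"gripper": -1,"translation": [-0.243,-0.208,-0.03],"dr": [0,0,0]},
    {"gripper": -1,"translation": [0,0,0],"dr": [0,0,0]},
    {"gripper": -1,"translation": [0,0,0],"dr": [0,0,0]},
    {"gripper": -1,"translation": [0,0,0],"dr": [0,0,0]},
    {"gripper": -1,"translation": [0,0,0],"dr": [0,0,0]},
  ],
)

```text
clock: 24.38
eef_pos: [380.8, -259.6, 220.1]
tcp_rot: [3.142, -0.0, 1.576]
contact_force: [-0.0, -0.6, -0.7]
opening: 0.999
```

```bash
python3 lw.py 10
python3 - <<'E'
from h import *
z=np.load("w10.npz"); c=dict(mtx=z["mtx"],k1=float(z["k1"]),world_from_camera=z["T"])
im=cv2.imread("pics/w10.png"); hsv=cv2.cvtColor(im,cv2.COLOR_BGR2HSV); H,S,V=[hsv[...,i].astype(int) for i in range(3)]
m=((H>15)&(H<30)&(S>110)&(V>50)).astype(np.uint8); m[:120]=0; m[280:]=0;m[:,:200]=0;m[:,360:]=0
k=max(cv2.findContours(m,0,cv2.CHAIN_APPROX_NONE)[0],key=cv2.contourArea); x=cv2.boundingRect(k); P=np.array([onz("wrist",*p[0],72,c) for p in k])
print(x,P.min(0),P.max(0),(P.min(0)+P.max(0))/2)
E
```

```text
24.3833 [ 380.79320407 -259.55401397  220.11099516] [ 3.14155958e+00 -3.02297780e-04  1.57559775e+00] 0.9991576434754122 [-0.03363039 -0.62702445 -0.67589542]
(244, 165, 64, 64) [ 351.7 -285.7] [ 405.6 -233.6] [ 378.65 -259.65]
```

Call:
jog_arm(
  deltas=[
    {"gripper": -1,"translation": [-0.02,0,-0.2],"dr": [0,0,0]},
    {"gripper": -1,"translation": [0,0,-0.4],"dr": [0,0,0]},
    {"gripper": -1,"translation": [0,0,-0.4],"dr": [0,0,0]},
    {"gripper": -1,"translation": [0,0,-0.4],"dr": [0,0,0]},
    {"gripper": -1,"translation": [0,0,-0.3],"dr": [0,0,0]},
    {"gripper": -1,"translation": [0,0,-0.06],"dr": [0,0,0]},
    {"gripper": -1,"translation": [0,0,0],"dr": [0,0,0]},
    {"gripper": -1,"translation": [0,0,0],"dr": [0,0,0]},
    {"gripper": -1,"translation": [0,0,0],"dr": [0,0,0]},
  ],
)

```text
clock: 25.23
eef_pos: [379.5, -260.6, 46.0]
tcp_rot: [3.139, 0.002, 1.575]
contact_force: [0.1, 0.5, 0.5]
opening: 0.998
```

Call:
jog_arm(
  deltas=[
    {"gripper": 1,"translation": [0,0,0],"dr": [0,0,0]},
    {"gripper": 1,"translation": [0,0,0],"dr": [0,0,0]},
    {"gripper": 1,"translation": [0,0,0],"dr": [0,0,0]},
    {"gripper": 1,"translation": [0,0,0],"dr": [0,0,0]},
    {"gripper": 1,"translation": [0,0,0],"dr": [0,0,0]},
  ],
  squeeze=40,
)

```text
clock: 25.65
eef_pos: [378.8, -260.3, 45.6]
tcp_rot: [3.14, 0.001, 1.575]
contact_force: [-0.6, 2.9, 12.3]
opening: 0.623
```

Call:
jog_arm(
  deltas=[
    {"gripper": 1,"translation": [0,0,0.15],"dr": [0,0,0]},
    {"gripper": 1,"translation": [0,0,0.35],"dr": [0,0,0]},
    {"gripper": 1,"translation": [0,0,0.4],"dr": [0,0,0]},
    {"gripper": 1,"translation": [0,0,0.4],"dr": [0,0,0]},
    {"gripper": 1,"translation": [0,0,0.4],"dr": [0,0,0]},
    {"gripper": 1,"translation": [0,0,0.4],"dr": [0,0,0]},
    {"gripper": 1,"translation": [0,0,0.2],"dr": [0,0,0]},
    {"gripper": 1,"translation": [0,0,0],"dr": [0,0,0]},
  ],
)

```text
clock: 26.32
eef_pos: [380.0, -261.3, 279.8]
tcp_rot: [3.134, 0.005, 1.575]
contact_force: [1.2, -0.6, -1.3]
opening: 0.619
```

Call:
jog_arm(
  deltas=[
    {"gripper": 1,"translation": [0.247,0.253,0],"dr": [0,0,0]},
    {"gripper": 1,"translation": [0.247,0.253,0],"dr": [0,0,0]},
    {"gripper": 1,"translation": [0.247,0.253,0],"dr": [0,0,0]},
    {"gripper": 1,"translation": [0.247,0.253,0],"dr": [0,0,0]},
    {"gripper": 1,"translation": [0.247,0.253,0],"dr": [0,0,0]},
    {"gripper": 1,"translation": [0.247,0.253,0],"dr": [0,0,0]},
    {"gripper": 1,"translation": [0.247,0.253,0],"dr": [0,0,0]},
    {"gripper": 1,"translation": [0.247,0.253,0],"dr": [0,0,0]},
    {"gripper": 1,"translation": [0.247,0.253,0],"dr": [0,0,0]},
    {"gripper": 1,"translation": [0.247,0.253,0],"dr": [0,0,0]},
    {"gripper": 1,"translation": [0.247,0.253,0],"dr": [0,0,0]},
    {"gripper": 1,"translation": [0,0,0],"dr": [0,0,0]},
  ],
)

```text
clock: 27.32
eef_pos: [652.8, 22.7, 272.8]
tcp_rot: [3.141, -0.002, 1.578]
contact_force: [-0.5, -0.8, -1.0]
opening: 0.622
```

Call:
jog_arm(
  deltas=[
    {"gripper": 1,"translation": [0,0,0],"dr": [0,0,0]},
    {"gripper": 1,"translation": [0,0,0],"dr": [0,0,0]},
    {"gripper": 1,"translation": [0,0,0],"dr": [0,0,0]},
  ],
)

```text
clock: 27.57
eef_pos: [648.8, 17.6, 273.6]
tcp_rot: [-3.14, 0.0, 1.574]
contact_force: [0.1, -0.4, -1.3]
opening: 0.622
```

Call:
jog_arm(
  deltas=[
    {"gripper": 1,"translation": [0.024,0.008,-0.2],"dr": [0,0,0]},
    {"gripper": 1,"translation": [0,0,-0.4],"dr": [0,0,0]},
    {"gripper": 1,"translation": [0,0,-0.4],"dr": [0,0,0]},
    {"gripper": 1,"translation": [0,0,-0.4],"dr": [0,0,0]},
    {"gripper": 1,"translation": [0,0,-0.2],"dr": [0,0,0]},
    {"gripper": 1,"translation": [0,0,-0.07],"dr": [0,0,0]},
    {"gripper": 1,"translation": [0,0,0],"dr": [0,0,0]},
    {"gripper": 1,"translation": [0,0,0],"dr": [0,0,0]},
    {"gripper": 1,"translation": [0,0,0],"dr": [0,0,0]},
    {"gripper": 1,"translation": [0,0,0],"dr": [0,0,0]},
  ],
)

```text
clock: 28.4
eef_pos: [653.5, 19.0, 109.5]
tcp_rot: [3.138, -0.0, 1.575]
contact_force: [0.9, 0.2, -1.6]
opening: 0.623
```

Call:
jog_arm(
  deltas=[
    {"gripper": 1,"translation": [0,0,-0.03],"dr": [0,0,0]},
    {"gripper": 1,"translation": [0,0,0],"dr": [0,0,0]},
    {"gripper": 1,"translation": [0,0,0],"dr": [0,0,0]},
    {"gripper": 1,"translation": [0,0,0],"dr": [0,0,0]},
  ],
)

```text
clock: 28.73
eef_pos: [652.3, 19.2, 104.5]
tcp_rot: [3.141, -0.0, 1.575]
contact_force: [-0.5, 0.2, -2.4]
opening: 0.624
```

Call:
jog_arm(
  deltas=[
    {"gripper": 1,"translation": [0,0,-0.04],"dr": [0,0,0]},
    {"gripper": 1,"translation": [0,0,0],"dr": [0,0,0]},
    {"gripper": 1,"translation": [0,0,0],"dr": [0,0,0]},
    {"gripper": 1,"translation": [0,0,0],"dr": [0,0,0]},
  ],
)

```text
clock: 29.07
eef_pos: [652.1, 19.1, 100.1]
tcp_rot: [-3.141, 0.0, 1.575]
contact_force: [0.6, -0.0, -1.2]
opening: 0.627
```

Call:
jog_arm(
  deltas=[
    {"gripper": 1,"translation": [-0.005,0,-0.015],"dr": [0,0,0]},
    {"gripper": 1,"translation": [0,0,0],"dr": [0,0,0]},
    {"gripper": 1,"translation": [0,0,0],"dr": [0,0,0]},
    {"gripper": 1,"translation": [0,0,0],"dr": [0,0,0]},
  ],
)

```text
clock: 29.4
eef_pos: [651.7, 19.1, 98.8]
tcp_rot: [3.142, 0.0, 1.575]
contact_force: [-0.3, 0.0, -1.4]
opening: 0.623
```

Call:
jog_arm(
  deltas=[
    {"gripper": 1,"translation": [0,0,-0.01],"dr": [0,0,0]},
    {"gripper": 1,"translation": [0,0,0],"dr": [0,0,0]},
    {"gripper": 1,"translation": [0,0,0],"dr": [0,0,0]},
    {"gripper": 1,"translation": [0,0,0],"dr": [0,0,0]},
  ],
)

```text
clock: 29.73
eef_pos: [651.8, 19.1, 98.7]
tcp_rot: [3.141, 0.0, 1.575]
contact_force: [-3.7, 0.3, 8.1]
opening: 0.624
```

Call:
jog_arm(
  deltas=[
    {"gripper": 1,"translation": [0,0,-0.005],"dr": [0,0,0]},
    {"gripper": 1,"translation": [0,0,0],"dr": [0,0,0]},
    {"gripper": 1,"translation": [0,0,0],"dr": [0,0,0]},
  ],
)

```text
clock: 29.98
eef_pos: [651.8, 19.1, 98.7]
tcp_rot: [3.141, 0.0, 1.575]
contact_force: [-5.2, -0.0, 11.2]
opening: 0.622
```

Contact. I release, rise, and back off towards the robot, staying high.

Call:
jog_arm(
  deltas=[
    {"gripper": -1,"translation": [0,0,0],"dr": [0,0,0]},
    {"gripper": -1,"translation": [0,0,0],"dr": [0,0,0]},
    {"gripper": -1,"translation": [0,0,0],"dr": [0,0,0]},
    {"gripper": -1,"translation": [0,0,0],"dr": [0,0,0]},
    {"gripper": -1,"translation": [0,0,0],"dr": [0,0,0]},
    {"gripper": -1,"translation": [0,0,0.2],"dr": [0,0,0]},
    {"gripper": -1,"translation": [0,0,0.4],"dr": [0,0,0]},
    {"gripper": -1,"translation": [0,0,0.4],"dr": [0,0,0]},
    {"gripper": -1,"translation": [0,0,0.4],"dr": [0,0,0]},
    {"gripper": -1,"translation": [0,0,0.4],"dr": [0,0,0]},
    {"gripper": -1,"translation": [0,0,0],"dr": [0,0,0]},
    {"gripper": -1,"translation": [0,0,0],"dr": [0,0,0]},
  ],
)

```text
clock: 30.98
eef_pos: [653.1, 19.2, 280.3]
tcp_rot: [3.136, -0.0, 1.575]
contact_force: [0.5, 1.1, -0.6]
opening: 0.999
```

Call:
jog_arm(
  deltas=[
    {"gripper": -1,"translation": [-0.35,0,0],"dr": [0,0,0]},
    {"gripper": -1,"translation": [-0.35,0,0],"dr": [0,0,0]},
    {"gripper": -1,"translation": [-0.35,0,0],"dr": [0,0,0]},
    {"gripper": -1,"translation": [-0.35,0,0],"dr": [0,0,0]},
    {"gripper": -1,"translation": [-0.35,0,0],"dr": [0,0,0]},
    {"gripper": -1,"translation": [-0.35,0,0],"dr": [0,0,0]},
    {"gripper": -1,"translation": [-0.35,0,0],"dr": [0,0,0]},
    {"gripper": -1,"translation": [0,0,0],"dr": [0,0,0]},
    {"gripper": -1,"translation": [0,0,0],"dr": [0,0,0]},
    {"gripper": -1,"translation": [0,0,0],"dr": [0,0,0]},
  ],
)

```text
clock: 31.82
eef_pos: [406.9, 19.1, 276.8]
tcp_rot: [-3.141, 0.0, 1.575]
contact_force: [-0.3, -0.6, 0.3]
opening: 0.999
```

```bash
python3 lw.py 11
python3 - <<'E'
from h import *
s=r.grab_frame("scene"); t=cv2.imread("pics/t11.png")
a=cv2.resize(t[110:230,100:360],(800,369),interpolation=cv2.INTER_CUBIC); b=cv2.resize(s[150:290,230:400],(280,231),interpolation=cv2.INTER_CUBIC)
o=np.zeros((600,800,3),np.uint8); o[:369]=a; o[369:,:280]=b; o[369:,300:608]=cv2.resize(t,(308,231)); cv2.imwrite("pics/final.png",o)
hsv=cv2.cvtColor(t,cv2.COLOR_BGR2HSV); H,S,V=[hsv[...,i].astype(int) for i in range(3)]
m=((H>18)&(H<32)&(S>165)&(V>80)).astype(np.uint8)[140:165,255:295]
cs=cv2.findContours(m,0,cv2.CHAIN_APPROX_NONE)[0]
if cs:
    k=max(cs,key=cv2.contourArea); x=cv2.boundingRect(k); print(x,"tin",onz("top",255+x[0]+x[2]/2-.5,140+x[1]+x[3]/2-.5,125))
E
```

```text
31.8167 [406.89348449  19.13451008 276.79256235] [-3.14141879e+00  4.79183374e-05  1.57508092e+00] 0.9987187041720438 [-0.3259755  -0.56894242  0.33462518]
(0, 0, 23, 17) tin [643.5  18.7]
```

View pics/final.png

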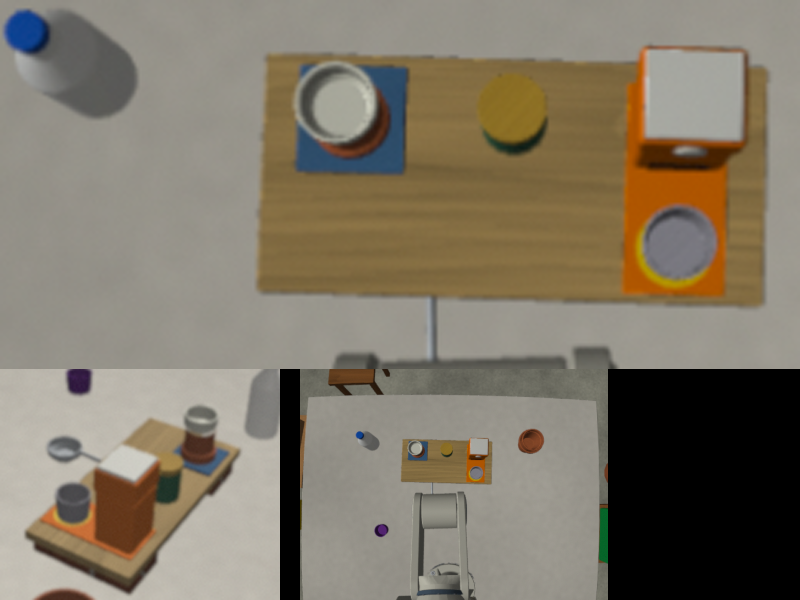

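All the items stand upright. In the crop, the lid is at (512,109), the dish rim at (338,103) and the cup rim at (678,245). I'll convert these for a final check.

Run:
```python
from h import *
for n,u,v,z in(("tin",512,109,125),("dish",338,103,149),("cup",678,244,102)): print(n,onz("top",100+u/3.077-.4,110+v/3.075-.4,z))
```

```text
tin [650.6  18.8]
dish [649.3 151.4]
cup [ 549.  -113.5]
```

```bash
python3 -c "
from rig import r
print(r.sign_off(), r.sense()['clock'])"
```

```text
the job is handed in; nothing more can be done
the job is handed in; nothing more can be done
```

The feeding plank is set and handed in, about 32 s into the 136 s allowed. I placed the pot on the tile, the dish on the pot, the cup on the yellow pad and the tin midway, in that order. All four stand upright and are let go, and the arm is clear. I did not touch the ladle, the big pots, the bottle or the purple look-alike.

| Item | How far from its target |
|---|---|
| Pot on tile | about 1.5 mm (wrist camera) |
| Dish on pot | about 1 mm (wrist camera) |
| Cup on pad | about 1 mm (wrist and top cameras) |
| Tin at the midpoint | within about 1 mm (top camera) |

- **Disagreement:** the last top-camera reading put the dish about 3 mm off the tile's centre (649.3, 151.4 against 652.4, 152.9). The wrist view showed 1 mm. I read the rim by eye in that picture and the calibration is only good to about 2 mm, so I left the dish as it was.
- **Failed check:** an automatic colour mask for the tin in the last top picture picked up the plank's wood. I discarded that reading (643.5, 18.7) and measured the lid by eye instead.

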